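Move the leaning sample tube into the empty well

TASK

Take the capped sample tube that leans in the grey sloping rest and bring it to the empty aluminium well block. Start it into the bore foot first while it is still clearly tilted, then straighten it upright and lower it all the way to the bottom before letting go. Leave the other tube standing in its own block.

Things in the scene. Friction and masses are not known exactly. Their poses are not given: they have to be found in the camera images.
- tube_centre (a point): The tube to move: capped sample tube, 114 mm long, about 20 g; white body 15.6 mm across, blue cap 19 mm across on the top 14 mm. Point: mid-length on its axis; z runs from foot to cap (cap's middle 50 mm along +z, foot 57 mm along -z). It starts leaning 25 degrees from vertical in the grey rest, cap towards the robot's side.
- tube_foot (a point): Centre of the bottom end of that same tube, 57 mm from tube_centre against its z axis.
- rest: Fixed grey plastic sloping rest. Origin under the tube's foot, at table level. Base plate 95 x 70 mm, 8 mm thick; a channel 34 mm wide over all holds only the lowest 62 mm of the tube, so the cap and the upper 50 mm are free to grasp from both sides. The tube lifts out along its own axis. x points away from the side the cap leans to.
- well_a_mouth (a point): The empty well: fixed aluminium block 60 x 60 mm, 74 mm high, with one vertical blind bore 28 mm across and 68 mm deep, rim chamfered 3 mm. Point: centre of the bore's mouth, level with the block's top; z up. A tube standing in it projects 46 mm. A twin block with a tube in it stands beside; which of the two places is empty changes.
- stored_tube_centre (a point): Middle of an identical capped tube standing upright in the twin block, at least 100 mm from the empty bore; its top is 120 mm above the table. It stays where it is.
Things that resemble listed ones, but are neither listed nor needed, are in the scene too. What is shaped like the part that bears well_a_mouth but yellow is not meant.

How it is judged:
By the outcome, as a careful person would: the job done as asked, in the order asked, and still so for the second after the job is handed in, with the robot touching nothing.
It also fails if it takes over 45 s, if anything falls off the work surface, if the arm or the gripper's body presses on something with over 40 N, if the wrist force passes 120 N, or if a joint passes its speed limit or range.

ROBOT

A 6-joint arm with a two-finger parallel gripper is mounted at the origin on a cart in front of the work surface, level with it; the furniture and walls round the work are solid. World frame = base frame: x ahead of the robot, y to its left, z up, the work surface at z = 0. Lengths are in m, angles in rad, forces in N, time in s.
With the tool pointing down it reaches from about 0.25 to 0.725 m from the base axis. Payload 4 kg.
Tool frame: the origin (TCP) lies at the very end of the fingers, on their centre line; the grasp point (between the pads) lies 19 mm behind it; z points along the fingers, y is the line along which they close (so a half turn about z gives the same grasp; the last joint's range is limited). The gripper opens to 85 mm and grips with 20 to 120 N. Pads are 22 mm wide; open, the fingers measure 114 mm over their backs; the gripper's body (76 mm by 85 mm) begins 54 mm behind the grasp point. The pads swing forward as they close: fully open they stand 13 mm farther back than shut.
Start: joints at [1.272, 0.241, 0.005, 1.335, 0, 1.571], TCP at [0.147, 0.478, 0.231] pointing down, gripper open.
Joint ranges: [-2.72, 2.72], [-1.05, 1.87], [-1.09, 1.28], [-1.99, 2.15], [-1.42, 1.44], [-3.14, 3.14]. Speed limits (rad/s): [2.79, 2.79, 3.14, 3.14, 3.14, 3.14].

INTERFACE

Orientations are given as a unit quaternion [x, y, z, w].
In Python, from workcell import bot, vision, workorder gives the robot as it stands.
- The arm moves only by the shell command python3 -m creep 'ROWS' [OPENING]. ROWS is JSON, a list of rows, each a list of 2 entries, a list of its own where there are three numbers: the shift along the tool's x, y, z in mm, then the turn, a rotation vector about the tool's x, y, z in rad. In form: [[[dx, dy, dz], [wx, wy, wz]], ...]. A call has 1 to 12 rows; each row shifts and turns the commanded pose from where the row before left it, along the tool's axes as they then stand; what a row does not reach is not made up. A row lasts 1/8 s, in which the tool goes at most 62.5 mm and 10.7 degrees, less where a joint would pass 70% of its speed; a pose out of reach is approached as far as the arm can. A call is refused whole if a number of a shift passes 62.5 or a number of a turn 0.188, either way. A call with a gripper value outside its range is refused whole. OPENING is the finger opening in mm, from 0 to 85.4, set as the call begins (- or left out, the last holds). The fingers move at their own pace and stop on an object; the grip force is fixed at half the most. Time passes only in rows, so rows that do not move let the fingers close. It gives the time, the measured TCP pose, the force, the opening and the grip force at its end, in the units of the state.
- bot.get_obs(): the state, without advancing time (a new reading comes with each control period).
- vision.camera(name): name is "scene" or "top" or "wrist"; returns a dict with "image" (480x640x3 uint8, blue, green, red), "z_map" (480x640 float32, m along the optical axis (not along the pixel's ray), 0 where there is no reading), "K" (3x3 intrinsics, pixels), "rvec" (rotation vector, rad) and "tvec" (3), from world to camera coordinates, as OpenCV has them; the wrist camera has in their place "tool_from_camera" (4x4, takes a point from camera to tool coordinates, whose origin is the TCP and whose axes are the flange's). Camera axes: x right, y down, z forward; pixel columns grow to the right and rows downward; lengths in m; the calibration is good to about 2 mm. A picture is of the moment at which its call begins: read the wrist's pose just before it.
- workorder.job_done(): hands the job in; it is judged then, once.
Trained networks look in a picture, given as the dict that the camera call returned (one of the last four; its "shot" number tells which), for a name from the list of things; names that differ only in an ending like _2 or _b are one class to them, and where a whole thing is asked for, a point or a joint stands for the part that bears it (a point fixed in the world has none). Each returns a list of dicts, best first, with "score" (0 to 1); they miss things now and then, are a little off and sometimes report something else, mostly with a low value. They report only what shows in the picture. A call takes as long as a camera call. They do not tell look-alikes from the thing itself.
- vision.spot_in(picture, query): "position" ([column, row] in pixels, amid what is visible of it).
- vision.place_of(picture, query): "position" ([column, row] in pixels: a listed point, or the origin of a listed thing).
The state is a dict: "clock": time; "joint_pos": joint angles; "joint_vel": joint speeds; "tau": joint torques, N m; "eef_pos": TCP position; "tool_rot": TCP orientation; "ft_force": force on the tool from outside, world axes, zero at the start; "ft_torque": the same for the moment, N m; "grip_width": finger opening in m; "grasp_force": force on a finger pad.
Only numpy, scipy, OpenCV 4.12 (cv2) and the standard library are available. Lean on these libraries where they do the work, as an engineer would, in place of code of your own. Each camera call takes 0.05 s, during which the arm holds its last target. There are 200 camera calls.

## Working session

There is one attempt and no reset: what is moved stays moved. The work goes in short steps, Python scripts to look and compute and a shell command to move; the robot and the scene stay as the last step left them, time stands still between calls to the robot, and variables do not carry over. Pictures are saved under pics/ and viewed, at most 10 in all, crops included, and the job is handed in when it is done.

```bash
mkdir -p pics; ls; cat > h.py <<'E'
import numpy as np, cv2
from scipy.spatial.transform import Rotation as R
from workcell import bot, vision, workorder
def T_wc(p,obs=None):
    T=np.eye(4)
    if 'rvec' in p:
        Rm=cv2.Rodrigues(np.array(p['rvec'],float))[0]; t=np.array(p['tvec'],float).ravel()
        T[:3,:3]=Rm.T; T[:3,3]=-Rm.T@t; return T
    T[:3,:3]=R.from_quat(obs['tool_rot']).as_matrix(); T[:3,3]=obs['eef_pos']
    return T@np.array(p['tool_from_camera'])
def ray(p,uv,obs=None):
    T=T_wc(p,obs); K=np.array(p['K']); d=np.linalg.inv(K)@np.array([uv[0],uv[1],1.])
    return T[:3,3],T[:3,:3]@d   # d scaled so that depth = factor
def cloud(p,obs=None):
    T=T_wc(p,obs);K=np.array(p['K']);z=p['z_map'];v,u=np.mgrid[0:480,0:640]
    P=np.stack([(u-K[0,2])/K[0,0]*z,(v-K[1,2])/K[1,1]*z,z],-1)
    W=P@T[:3,:3].T+T[:3,3]; W[z<=0]=np.nan; return W
E
python3 - <<'E'
from h import *
ims=[]
for n in ['scene','top']:
    o=bot.get_obs(); p=vision.camera(n); W=cloud(p)
    np.savez(n,**{k:p[k] for k in('image','z_map','K','rvec','tvec')})
    cv2.imwrite(f'pics/{n}0.png',p['image'])
    for q in ['tube_centre','tube_foot','rest','well_a_mouth','stored_tube_centre']:
        for d in vision.place_of(p,q)[:4]:
            u,v=d['position']; w=W[int(np.clip(v,0,479)),int(np.clip(u,0,639))]
            print(n,q,round(d['score'],2),np.round([u,v]),np.round(w,3))
E
```

```text
pics
scene tube_centre 0.51 [221. 176.] [0.607 0.297 0.006]
scene tube_foot 0.62 [228. 186.] [0.564 0.194 0.046]
scene rest 0.64 [229. 196.] [0.561 0.2   0.005]
scene well_a_mouth 0.93 [293. 228.] [ 0.556 -0.093  0.072]
scene well_a_mouth 0.61 [459. 368.] [ 0.529 -0.602  0.051]
scene stored_tube_centre 0.52 [326. 274.] [ 0.503 -0.263  0.077]
top tube_centre 0.52 [177. 240.] [0.54  0.204 0.106]
top tube_foot 0.51 [182. 233.] [0.569 0.207 0.059]
top rest 0.86 [186. 234.] [0.561 0.196 0.069]
top well_a_mouth 0.88 [488. 255.] [ 0.529 -0.616  0.05 ]
top well_a_mouth 0.6 [300. 239.] [ 0.571 -0.106  0.001]
top stored_tube_centre 0.52 [352. 257.] [ 0.521 -0.255  0.01 ]
```

View pics/scene0.png

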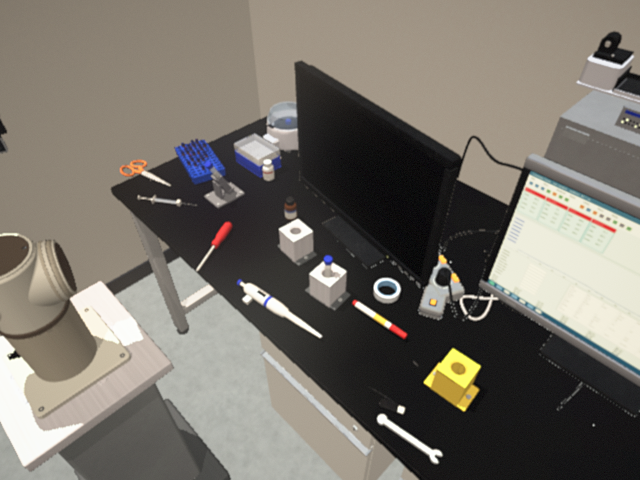

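View pics/top0.png

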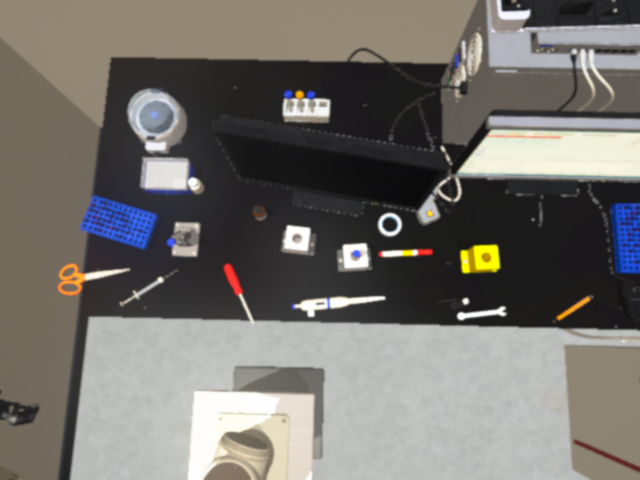

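```bash
python3 - <<'E'
from h import *
for n in ['top','scene']:
    p=dict(np.load(n+'.npz')); W=cloud(p); I=p['image'].astype(int)
    print(n,'cam',T_wc(p)[:3,3].round(3), p['K'][0,0])
    b,g,r=I[...,0],I[...,1],I[...,2]
    blue=(b-r>50)&np.isfinite(W[...,0])
    k,l,s,c=cv2.connectedComponentsWithStats(blue.astype(np.uint8))
    for i in range(1,k):
        if s[i,4]>12: 
            w=W[l==i]; print('blue',s[i],c[i].round(1),np.median(w,0).round(3),w.min(0).round(3),w.max(0).round(3))
    # points at block-top height
    m=(abs(W[...,2]-0.074)<0.005)&(W[...,1]<0.05)
    k,l,s,c=cv2.connectedComponentsWithStats(m.astype(np.uint8))
    for i in range(1,k):
        if s[i,4]>25:
            w=W[l==i]; print('top',s[i],c[i].round(1),np.median(w,0).round(4),w.min(0).round(3),w.max(0).round(3), cv2.minAreaRect((w[:,:2]*1000).astype(np.float32)))
E
```

```text
top cam [ 0.31  -0.194  1.346] 486.868969518182
blue [455  54   4  14  49] [456.5  60.4] [ 1.002 -0.506  0.214] [ 0.981 -0.514  0.168] [ 1.037 -0.503  0.224]
blue [284  90   9   9  63] [287.8  93.9] [ 0.948 -0.068  0.119] [ 0.935 -0.079 -0.003] [ 1.022 -0.046  0.127]
blue [306  91  10   8  63] [310.4  94.4] [ 0.948 -0.13   0.118] [ 0.936 -0.141 -0.005] [ 1.02  -0.112  0.127]
blue [150 111   8   8  52] [153.8 114.4] [0.878 0.289 0.121] [0.868 0.28  0.115] [0.89  0.3   0.127]
blue [190 166   3  10  23] [190.9 170.7] [0.754 0.206 0.028] [0.739 0.204 0.012] [0.765 0.208 0.041]
blue [146 189  44   5 159] [167.4 191.4] [0.692 0.273 0.023] [0.69  0.204 0.   ] [0.696 0.333 0.046]
blue [  80  195   78   55 2643] [119.2 221.9] [0.601 0.395 0.025] [ 0.528  0.293 -0.68 ] [0.871 0.844 0.047]
blue [ 610  203   30   71 1891] [625.9 236.9] [ 0.591 -1.007  0.025] [ 0.491 -1.069 -0.007] [ 0.694 -0.981  0.048]
blue [166 238  10   9  67] [170.3 241.8] [0.532 0.213 0.13 ] [ 0.52   0.2   -0.003] [0.563 0.269 0.138]
blue [352 250   9   7  46] [356. 253.] [ 0.511 -0.26   0.121] [ 0.504 -0.27   0.037] [ 0.52
[... 5248 characters left out ...]
.104804992675781, 340.1806335449219), 0.4212125241756439)
top [448 287   4  11  30] [449.6 291.5] [ 0.6603 -0.4881  0.0749] [ 0.653 -0.497  0.069] [ 0.669 -0.479  0.078] ((660.140869140625, -488.074462890625), (23.21268081665039, 5.683229923248291), 49.34200668334961)
top [ 26 325  61  43 234] [ 62.8 354.6] [-0.0034 -0.0552  0.0739] [-0.06  -0.063  0.069] [ 0.057 -0.014  0.079] ((-0.2622184753417969, -39.958763122558594), (117.53300476074219, 46.3262939453125), 2.4988961219787598)
top [436 349  44  40 798] [457.9 368.5] [ 0.5138 -0.6071  0.0732] [ 0.482 -0.637  0.069] [ 0.548 -0.574  0.077] ((514.7986450195312, -605.6695556640625), (62.952579498291016, 60.17157745361328), 3.6643435955047607)
```

The scene view shows the tilted tube in the grey rest at (225,185), the white empty block at (295,230), the twin block with the stored tube at (327,270), and a yellow decoy at (458,368). The top view agrees: rest (185,238), empty block (298,238), twin (355,255), yellow (485,257). Next I'll compute the first approach.

```bash
cat >> h.py <<'E'
def plan(pos,zax,yax,obs=None):
    """print remaining shift (tool mm) and rotvec from current pose to target"""
    o=obs or bot.get_obs(); Rc=R.from_quat(o['tool_rot']); 
    z=np.array(zax,float);z/=np.linalg.norm(z);y=np.array(yax,float);y-=z*(y@z);y/=np.linalg.norm(y)
    for s in (1,-1):
        Rt=R.from_matrix(np.stack([np.cross(s*y,z),s*y,z],1)); rv=(Rc.inv()*Rt).as_rotvec()
        d=Rc.inv().apply(np.array(pos)-o['eef_pos'])*1e3
        d2=Rt.inv().apply(np.array(pos)-o['eef_pos'])*1e3
        print('sgn',s,'shift cur axes',d.round(1),'shift final axes',d2.round(1),'rotvec',rv.round(3))
E
python3 - <<'E'
from h import *
o=bot.get_obs(); p=vision.camera('wrist')
print(R.from_quat(o['tool_rot']).as_matrix().round(3)); print(o['eef_pos'],o['joint_pos'],o['clock'])
print(np.array(p['tool_from_camera']).round(3), p['K'])
a=np.radians(20)
plan([0.46,0.205,0.24],[np.sin(a),0,-np.cos(a)],[0,1,0],o)
E
```

```text
[[-0.956  0.294  0.   ]
 [ 0.294  0.956 -0.   ]
 [-0.    -0.    -1.   ]]
[0.14718716 0.47783448 0.23132022] [ 1.27199293e+00  2.40576428e-01  5.00513968e-03  1.33523051e+00
 -5.94908272e-06  1.57079590e+00] 0.6
[[ 0.    -0.951 -0.308  0.079]
 [ 1.     0.     0.    -0.   ]
 [ 0.    -0.308  0.951 -0.142]
 [ 0.     0.     0.     1.   ]] [[368.46919801   0.         319.88854334]
 [  0.         368.46919801 244.13466332]
 [  0.           0.           1.        ]]
sgn 1 shift cur axes [-379.3 -168.7   -8.7] shift final axes [-296.9 -272.8   98.8] rotvec [-0.052 -0.346 -0.296]
sgn -1 shift cur axes [-379.3 -168.7   -8.7] shift final axes [296.9 272.8  98.8] rotvec [-0.494  0.074  2.803]
```

```bash
python3 -m creep '[[[-42,-19,0],[0,0,0]],[[-42,-19,0],[0,0,0]],[[-42,-19,0],[0,0,0]],[[-42,-19,0],[0,0,0]],[[-42,-19,0],[0,0,0]],[[-42,-19,0],[0,0,0]],[[-42,-19,0],[0,0,0]],[[-42,-19,0],[0,0,0]],[[-42,-17,-5],[-0.013,-0.115,-0.1]],[[0,0,-5],[-0.02,-0.115,-0.1]],[[0,0,0],[-0.02,-0.115,-0.1]],[[0,0,0],[0,0,0]]]' 85
cat > look.py <<'E'
from h import *
import sys
o=bot.get_obs(); p=vision.camera('wrist'); W=cloud(p,o)
cv2.imwrite('pics/%s.png'%sys.argv[1],p['image']); np.savez('w_'+sys.argv[1],W=W,image=p['image'])
print(o['eef_pos'],o['joint_pos'].round(2),o['clock']); print(R.from_quat(o['tool_rot']).as_matrix().round(3))
for q in sys.argv[2:]:
    for d in vision.place_of(p,q)[:3]:
        u,v=d['position']; w=W[int(np.clip(v,0,479)),int(np.clip(u,0,639))]; print(q,round(d['score'],2),np.round([u,v]),w.round(3), [a.round(3).tolist() for a in ray(p,(u,v),o)])
E
python3 look.py w1 tube_centre tube_foot rest
```

```text
clock: 2.15
eef_pos: [0.4555, 0.2041, 0.2402]
tool_rot: [-0.002, 0.985, 0.0, 0.171]
ft_force: [0.2, -0.1, -0.2]
grip_width: 0.0849
grasp_force: 0.0
[0.45546195 0.20414707 0.24019948] [ 0.52  0.   -0.3   0.96 -0.17  0.49] 2.15
[[-0.941 -0.005  0.337]
 [-0.005  1.     0.001]
 [-0.337 -0.    -0.941]]
tube_centre 0.89 [327. 249.] [0.537 0.211 0.09 ] [[0.333, 0.203, 0.348], [0.621, 0.023, -0.784]]
rest 0.81 [324. 225.] [0.538 0.208 0.051] [[0.333, 0.203, 0.348], [0.57, 0.014, -0.823]]
```

View pics/w1.png

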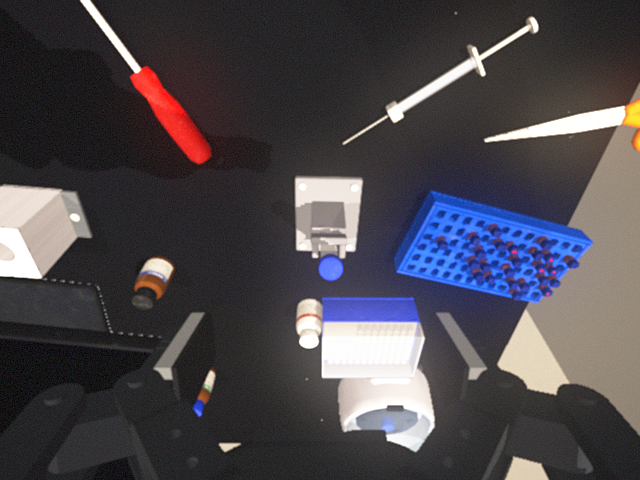

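The wrist view shows the rest at (328,215) and the tube's blue cap at (330,267), seen nearly end-on. Now I'll fit the tube axis from depth.

```bash
python3 - <<'E'
from h import *
f=np.load('w_w1.npz'); W=f['W']; I=f['image'].astype(int)
b,g,r=I[...,0],I[...,1],I[...,2]
sub=np.zeros(b.shape,bool); sub[245:290,310:350]=1
m=sub&(b-r>50)&(W[...,2]>0.1); P=W[m]; print(len(P),P.mean(0).round(4),P.min(0).round(4),P.max(0).round(4))
# rest base plate at z~8mm
s=np.zeros(b.shape,bool); s[165:270,280:375]=1
q=s&(abs(W[...,2]-.008)<.004)&(I.sum(-1)>250); Q=W[q]
print('plate',cv2.minAreaRect((Q[:,:2]*1e3).astype(np.float32)),np.median(Q[:,2]))
# axis fit on cap: cylinder r 9.5, len 14, lean 25, yaw & centre
from scipy.optimize import least_squares
def sdf(x):
    c=x[:3];a=np.array([-np.sin(x[3])*np.cos(x[4]),-np.sin(x[3])*np.sin(x[4]),np.cos(x[3])])
    d=P-c;h=d@a;rr=np.linalg.norm(d-np.outer(h,a),axis=1)
    u=rr-.0095;v=abs(h)-.007
    return np.where((u>0)|(v>0),np.hypot(np.maximum(u,0),np.maximum(v,0)),np.maximum(u,v))
for fixed in (0,1):
    fun=(lambda x:np.r_[sdf(x),(x[3]-np.radians(25))*.3]) if fixed else (lambda x:np.r_[sdf(x),(x[3]-np.radians(25))*.05])
    o=least_squares(fun,[*P.mean(0)-[0,0,.008],np.radians(25),0],loss='soft_l1',f_scale=.001,x_scale=[.01,.01,.01,.1,.1])
    x=o.x;print('capmid',x[:3].round(4),'lean',np.degrees(x[3]).round(1),'yaw',np.degrees(x[4]).round(1),np.sqrt(np.mean(sdf(x)**2)))
    a=np.array([-np.sin(x[3])*np.cos(x[4]),-np.sin(x[3])*np.sin(x[4]),np.cos(x[3])]);print('foot',(x[:3]-.107*a).round(4))
E
```

```text
489 [0.5253 0.2121 0.1283] [0.5172 0.2028 0.1012] [0.5365 0.2211 0.1339]
plate ((558.01953125, 211.5587921142578), (70.15010833740234, 95.26763916015625), 88.80847930908203) 0.007969359678861948
capmid [0.5292 0.2123 0.1233] lean 24.6 yaw -3.5 0.0009509748016049108
foot [0.5737 0.2095 0.026 ]
capmid [0.5292 0.2123 0.1233] lean 25.0 yaw -3.3 0.0009512937601341549
foot [0.5743 0.2097 0.0263]
```

```bash
python3 - <<'E'
from h import *
l=np.radians(25);y=np.radians(-1.5);a=np.array([-np.sin(l)*np.cos(y),-np.sin(l)*np.sin(y),np.cos(l)])
c=np.array([.5292,.2123,.1233]); plan(c+.05*a,-a,[-np.sin(y),np.cos(y),0]); plan(c-.022*a,-a,[-np.sin(y),np.cos(y),0])
E
```

```text
sgn 1 shift cur axes [-20.7   6.7  85.8] shift final axes [-12.8   8.3  87.2] rotvec [ 0.013 -0.089  0.027]
sgn -1 shift cur axes [-20.7   6.7  85.8] shift final axes [12.8 -8.3 87.2] rotvec [ 0.138  0.02  -3.111]
sgn 1 shift cur axes [-27.1   5.7 157.5] shift final axes [-12.8   8.3 159.2] rotvec [ 0.013 -0.089  0.027]
sgn -1 shift cur axes [-27.1   5.7 157.5] shift final axes [ 12.8  -8.3 159.2] rotvec [ 0.138  0.02  -3.111]
```

```bash
python3 -m creep '[[[0,0,0],[0.013,-0.089,0.027]],[[-12.8,8.3,27],[0,0,0]],[[0,0,30],[0,0,0]],[[0,0,30],[0,0,0]],[[0,0,0],[0,0,0]]]' 85
python3 - <<'E'
from h import *
l=np.radians(25);y=np.radians(-1.5);a=np.array([-np.sin(l)*np.cos(y),-np.sin(l)*np.sin(y),np.cos(l)])
o=bot.get_obs();p=vision.camera('wrist');cv2.imwrite('pics/w2.png',p['image']);W=cloud(p,o)
I=p['image'].astype(int);m=(I[...,0]-I[...,2]>50)&(W[...,2]>.1)&(np.hypot(W[...,0]-.53,W[...,1]-.212)<.03);P=W[m];print(len(P))
from scipy.optimize import least_squares
def f(c):
    d=P-c;h=d@a;u=np.linalg.norm(d-np.outer(h,a),axis=1)-.0095;v=abs(h)-.007
    return np.where((u>0)|(v>0),np.hypot(np.maximum(u,0),np.maximum(v,0)),np.maximum(u,v))
s=least_squares(f,[.529,.212,.123],loss='soft_l1',f_scale=.001,x_scale=.01);c=s.x;print('capmid',c.round(4),np.sqrt(np.mean(f(c)**2)),P.min(0),P.max(0))
plan(c-.022*a,-a,[-np.sin(y),np.cos(y),0])
E
```

```text
clock: 2.98
eef_pos: [0.5066, 0.2116, 0.1653]
tool_rot: [0.012, 0.977, -0.005, 0.214]
ft_force: [1.2, 0.8, -0.3]
grip_width: 0.0849
grasp_force: 0.0
1102
capmid [0.5291 0.2123 0.1234] 0.0005067101895901258 [0.51706524 0.20309791 0.11379159] [0.53467344 0.22169489 0.13370816]
sgn 1 shift cur axes [-1.9  1.1 70.9] shift final axes [-1.7  0.9 70.9] rotvec [-0.002 -0.003  0.001]
sgn -1 shift cur axes [-1.9  1.1 70.9] shift final axes [ 1.7 -0.9 70.9] rotvec [ 4.00e-03 -3.00e-03 -3.14e+00]
```

View pics/w2.png

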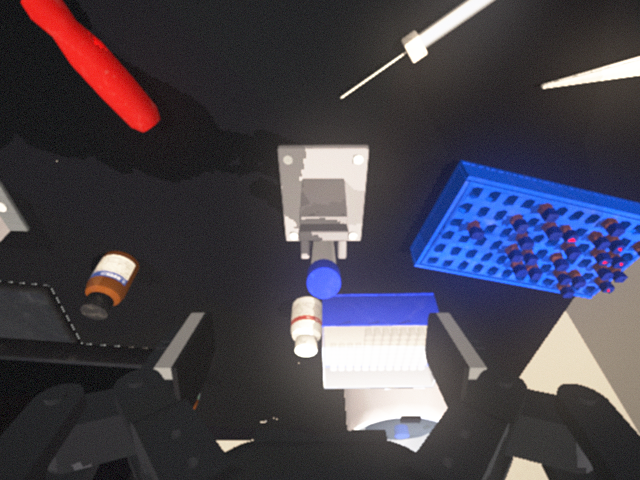

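The cap sits centred between the open fingers at (323,278) and the two fits agree. I'll go in and close.

```bash
python3 -m creep '[[[-1.8,1,20],[0,0,0]],[[0,0,20],[0,0,0]],[[0,0,20],[0,0,0]],[[0,0,11],[0,0,0]],[[0,0,0],[0,0,0]]]' 85; python3 -m creep '[[[0,0,0],[0,0,0]],[[0,0,0],[0,0,0]],[[0,0,0],[0,0,0]],[[0,0,0],[0,0,0]],[[0,0,0],[0,0,0]],[[0,0,0],[0,0,0]],[[0,0,0],[0,0,0]],[[0,0,0],[0,0,0]]]' 5
```

```text
clock: 3.65
eef_pos: [0.5386, 0.2124, 0.1045]
tool_rot: [0.012, 0.976, -0.003, 0.216]
ft_force: [0.4, -0.6, 0.6]
grip_width: 0.0847
grasp_force: 0.0
clock: 4.65
eef_pos: [0.5386, 0.2124, 0.1049]
tool_rot: [0.012, 0.976, -0.003, 0.217]
ft_force: [-2.6, -0.6, 5.9]
grip_width: 0.0168
grasp_force: 58.5
```

```bash
python3 -m creep '[[[0,0,-6],[0,0,0]],[[0,0,-12],[0,0,0]],[[0,0,-20],[0,0,0]],[[0,0,-25],[0,0,0]],[[0,0,-25],[0,0,0]],[[0,0,-25],[0,0,0]],[[0,0,-15],[0,0,0]],[[0,0,0],[0,0,0]]]'
python3 - <<'E'
from h import *
p=vision.camera('scene');cv2.imwrite('pics/s2.png',cv2.resize(p['image'][80:260,140:380],None,fx=3,fy=3))
for q in('tube_centre','tube_foot'):
  for d in vision.place_of(p,q)[:2]: print(q,d)
o=bot.get_obs();w=vision.camera('wrist');cv2.imwrite('pics/w3.png',w['image']);print(o['joint_pos'].round(2))
E
```

```text
clock: 5.65
eef_pos: [0.4843, 0.2143, 0.222]
tool_rot: [0.012, 0.976, -0.002, 0.217]
ft_force: [-0.6, 0.5, -0.1]
grip_width: 0.017
grasp_force: 58.4
tube_centre {'position': [194.8, 147.4], 'score': 0.6}
tube_foot {'position': [204.2, 161.5], 'score': 0.49}
[ 0.55  0.03 -0.37  0.8  -0.23  0.53]
```

View pics/w3.png

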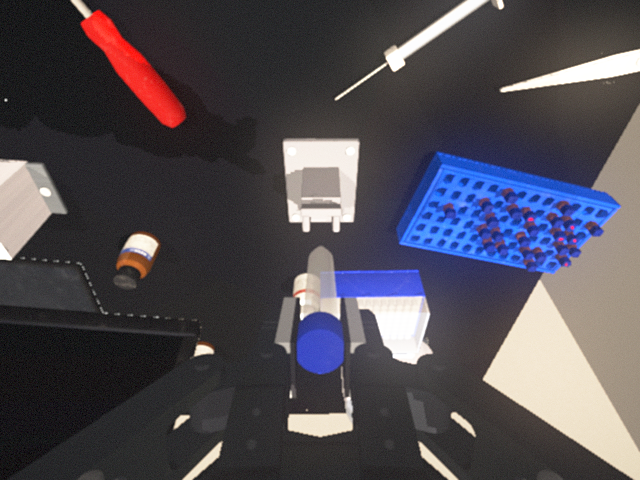

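View pics/s2.png

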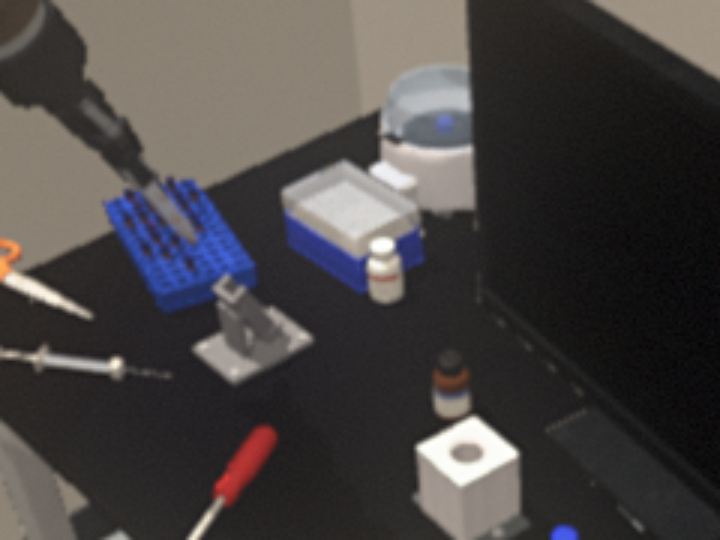

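The wrist view shows the tube lifted clear, with the cap at (320,343) between the pads and the foot at (320,250). The scene view shows the rest empty. Next I'll measure the tube in the tool frame.

```bash
cat > held.py <<'E'
from h import *
from scipy.optimize import least_squares
p=vision.camera('wrist');T=np.array(p['tool_from_camera']);z=p['z_map'];K=np.array(p['K']);v,u=np.mgrid[:480,:640]
P=np.stack([(u-K[0,2])/K[0,0]*z,(v-K[1,2])/K[1,1]*z,z],-1)@T[:3,:3].T+T[:3,3]
I=p['image'].astype(int);r=np.hypot(P[...,0],P[...,1]);bl=I[...,0]-I[...,2]>50
cap=P[(z>0)&bl&(r<.02)&(P[...,2]>-.04)&(P[...,2]<0)]
body=P[(z>0)&~bl&(r<.022)&(P[...,2]>.012)&(P[...,2]<.095)]
print(len(cap),len(body),'body z max',np.percentile(body[:,2],99).round(4))
def res(x):
    a=np.array([np.sin(x[3]),np.sin(x[4]),-1.]);a/=np.linalg.norm(a);c=x[:3]
    def rr(Q): d=Q-c;h=d@a;return h,np.linalg.norm(d-np.outer(h,a),axis=1)
    h,q=rr(cap);A=q-.0095;B=abs(h)-.007
    f=np.where((A>0)|(B>0),np.hypot(np.maximum(A,0),np.maximum(B,0)),np.maximum(A,B))
    h,q=rr(body);return np.r_[f,q-.0078]
s=least_squares(res,[0,0,-.02,0,0],loss='soft_l1',f_scale=.001,x_scale=[.01,.01,.01,.1,.1]);x=s.x
a=np.array([np.sin(x[3]),np.sin(x[4]),-1.]);a/=np.linalg.norm(a)
print('capmid tool',x[:3].round(4),'axis',a.round(4),'foot tool',(x[:3]-.107*a).round(4),'rms',np.sqrt(np.mean(res(x)**2)))
E
python3 held.py
```

```text
2462 1066 body z max 0.0765
capmid tool [ 0.0005 -0.0003 -0.0206] axis [ 0.0055 -0.0016 -1.    ] foot tool [-0.0001 -0.0001  0.0864] rms 0.0004570570236866383
```

```bash
python3 -m creep '[[[0,-20,-2],[0,0,0]],[[0,-40,-2],[0,0,0]],[[0,-40,0],[0,0,0]],[[0,-40,0],[0,0,0]],[[0,-40,0],[0,0,0]],[[0,-40,0],[0,0,0]],[[0,-40,0],[0,0,0]],[[0,-35,0],[0,0,0]],[[0,-25,0],[0,0,0]],[[0,0,0],[0,0,0]],[[0,0,0],[0,0,0]]]'
python3 - <<'E'
from h import *
o=bot.get_obs();p=vision.camera('wrist');W=cloud(p,o);print(o['joint_pos'].round(2))
cv2.imwrite('pics/w4.png',p['image'])
for d in vision.place_of(p,'well_a_mouth')[:3]:
    c,r=ray(p,d['position'],o);print(d['score'],np.round(d['position']),(c+r*(.074-c[2])/r[2]).round(4))
m=(abs(W[...,2]-.074)<.004)&(abs(W[...,0]-.555)<.045)&(abs(W[...,1]+.106)<.045);Q=W[m]
print(m.sum(),cv2.minAreaRect((Q[:,:2]*1e3).astype(np.float32)),np.median(Q[:,2]))
# rasterise the top plane at 0.5 mm; fit hole
g=np.arange(0,90,.5)
T=T_wc(p,o);K=np.array(p['K']);X,Y=np.meshgrid(.51+g/1e3,-.151+g/1e3,indexing='ij')
pc=(np.stack([X,Y,np.full_like(X,.074)],-1)-T[:3,3])@T[:3,:3];uv=pc@K.T;uv=(uv[...,:2]/uv[...,2:]).astype(np.float32)
im=cv2.remap(p['image'],uv[...,0],uv[...,1],cv2.INTER_LINEAR);cv2.imwrite('pics/rect.png',cv2.resize(im,None,fx=3,fy=3))
E
```

```text
clock: 7.28
eef_pos: [0.4743, -0.1057, 0.2237]
tool_rot: [0.012, 0.976, -0.003, 0.216]
ft_force: [-0.2, -0.0, -0.2]
grip_width: 0.017
grasp_force: 58.6
[-0.29 -0.09 -0.48  0.76  0.11 -0.24]
0.75 [325. 230.] [ 0.5542 -0.1036  0.074 ]
2997 ((556.3850708007812, -104.4489974975586), (60.12521743774414, 62.17433547973633), 85.23169708251953) 0.0739388759331567
```

View pics/rect.png

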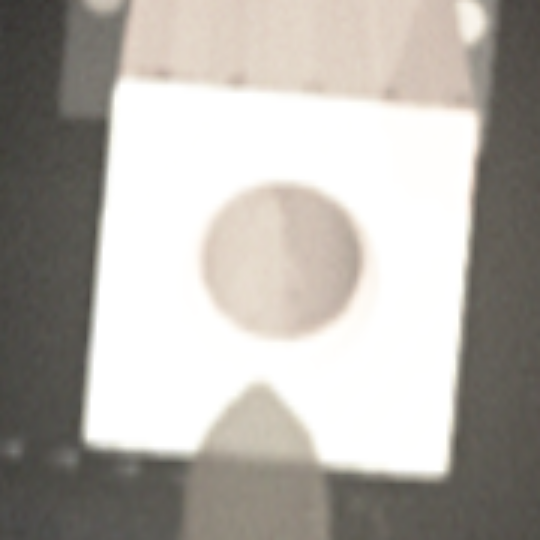

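View pics/w4.png

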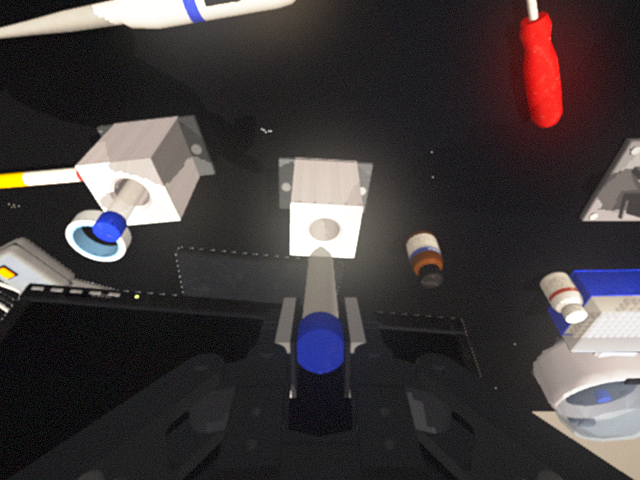

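The rectified view puts the bore mouth at (283,260), which is about (0.556, −0.104) once corrected for the chamfer. The wrist view shows the empty block at (325,230), the tube just short of it with its foot at (320,250), and the stored tube still upright at left (110,220).

```bash
python3 - <<'E'
from h import *
l=np.radians(25);zt=np.array([np.sin(l),0,-np.cos(l)]);F=np.array([.560,-.1042,.058])
for back in (.06,0): plan(F-(.0864+back)*zt,zt,[0,1,0])
E
```

```text
sgn 1 shift cur axes [-7.4  1.6 40.1] shift final axes [-7.4  1.  40.1] rotvec [-0.011 -0.001 -0.021]
sgn -1 shift cur axes [-7.4  1.6 40.1] shift final axes [ 7.4 -1.  40.1] rotvec [-2.000e-03  1.700e-02  3.121e+00]
sgn 1 shift cur axes [ -7.4   2.2 100.1] shift final axes [ -7.4   1.  100.1] rotvec [-0.011 -0.001 -0.021]
sgn -1 shift cur axes [ -7.4   2.2 100.1] shift final axes [  7.4  -1.  100.1] rotvec [-2.000e-03  1.700e-02  3.121e+00]
```

```bash
python3 -m creep '[[[0,0,0],[-0.011,-0.001,-0.021]],[[-7.4,1,10],[0,0,0]],[[0,0,15],[0,0,0]],[[0,0,15],[0,0,0]],[[0,0,0],[0,0,0]],[[0,0,0],[0,0,0]]]'
python3 - <<'E'
from h import *
o=bot.get_obs()
l=np.radians(25);zt=np.array([np.sin(l),0,-np.cos(l)]);F=np.array([.560,-.1042,.058])
plan(F-.0864*zt,zt,[0,1,0])
p=vision.camera('wrist');T=T_wc(p,o);K=np.array(p['K']);g=np.arange(0,90,.5);X,Y=np.meshgrid(.51+g/1e3,-.151+g/1e3,indexing='ij')
pc=(np.stack([X,Y,np.full_like(X,.074)],-1)-T[:3,3])@T[:3,:3];uv=pc@K.T;uv=(uv[...,:2]/uv[...,2:]).astype(np.float32)
cv2.imwrite('pics/rect2.png',cv2.resize(cv2.remap(p['image'],uv[...,0],uv[...,1],cv2.INTER_LINEAR),None,fx=3,fy=3))
E
```

```text
clock: 8.12
eef_pos: [0.4986, -0.105, 0.1914]
tool_rot: [0.0, 0.976, -0.0, 0.217]
ft_force: [-0.2, 0.3, 0.5]
grip_width: 0.0165
grasp_force: 58.6
sgn 1 shift cur axes [ 0.8  0.8 60.4] shift final axes [ 0.7  0.8 60.4] rotvec [-0.001  0.001 -0.   ]
sgn -1 shift cur axes [ 0.8  0.8 60.4] shift final axes [-0.7 -0.8 60.4] rotvec [1.000e-03 1.000e-03 3.141e+00]
```

View pics/rect2.png

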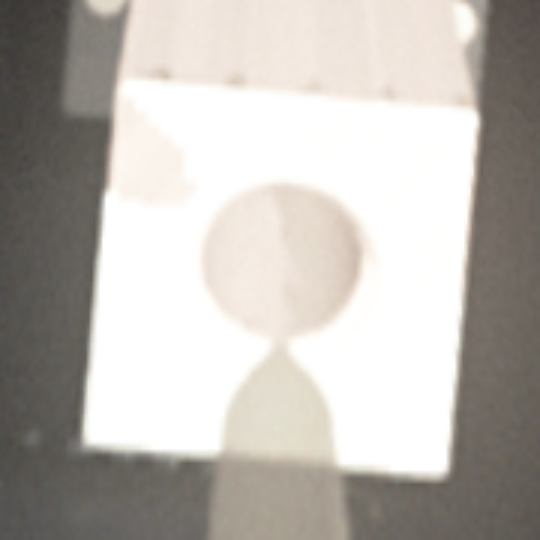

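The bore mouth is still at (283,260) and the conical foot, at (280,345), is in line with it. I'll descend tilted.

```bash
python3 -m creep '[[[0.7,0.6,15],[0,0,0]],[[0,0,15],[0,0,0]],[[0,0,10],[0,0,0]],[[0,0,8],[0,0,0]],[[0,0,6],[0,0,0]],[[0,0,6],[0,0,0]],[[0,0,0],[0,0,0]],[[0,0,0],[0,0,0]]]'
```

```text
clock: 9.18
eef_pos: [0.5231, -0.1046, 0.1367]
tool_rot: [0.001, 0.976, -0.0, 0.217]
ft_force: [-0.2, 0.6, -0.3]
grip_width: 0.0171
grasp_force: 58.6
```

The foot is 16 mm into the bore, still tilted 25° and touching nothing. Now I'll straighten it, pivoting about the foot.

```bash
python3 -m creep '[[[-3.4,0,0.1],[0,0.0436,0]],[[-3.4,0,0.1],[0,0.0436,0]],[[-3.4,0,0.1],[0,0.0436,0]],[[-3.4,0,0.1],[0,0.0436,0]],[[-3.4,0,0.1],[0,0.0436,0]],[[-3.4,0,0.1],[0,0.0436,0]],[[-3.4,0,0.1],[0,0.0436,0]],[[-3.4,0,0.1],[0,0.0436,0]],[[-3.4,0,0.1],[0,0.0436,0]],[[-3.4,0,0.1],[0,0.0436,0]],[[0,0,0],[0,0,0]],[[0,0,0],[0,0,0]]]'
python3 held.py; python3 - <<'E'
from h import *
plan([.556,-.1042,.0924],[0,0,-1],[0,1,0])
E
```

```text
clock: 10.68
eef_pos: [0.5557, -0.1046, 0.1435]
tool_rot: [0.001, 1.0, -0.0, 0.001]
ft_force: [1.1, 0.4, -0.4]
grip_width: 0.0171
grasp_force: 58.4
2320 3223 body z max 0.0914
capmid tool [ 0.0002 -0.0004 -0.0207] axis [-0.0028 -0.0049 -1.    ] foot tool [0.0005 0.0001 0.0863] rms 0.006435384720951143
sgn 1 shift cur axes [-0.3  0.4 51.2] shift final axes [-0.4  0.4 51.2] rotvec [-0.     0.001 -0.001]
sgn -1 shift cur axes [-0.3  0.4 51.2] shift final axes [ 0.4 -0.4 51.2] rotvec [2.00e-03 0.00e+00 3.14e+00]
```

```bash
python3 -m creep '[[[-0.3,0.4,8],[0,0,0]],[[0,0,10],[0,0,0]],[[0,0,10],[0,0,0]],[[0,0,10],[0,0,0]],[[0,0,7],[0,0,0]],[[0,0,3],[0,0,0]],[[0,0,0],[0,0,0]],[[0,0,0],[0,0,0]]]'
```

```text
clock: 11.72
eef_pos: [0.5567, -0.1043, 0.096]
tool_rot: [0.001, 1.0, -0.0, 0.001]
ft_force: [0.1, -0.1, -0.8]
grip_width: 0.0169
grasp_force: 58.4
```

```bash
python3 -m creep '[[[0,0,1],[0,0,0]],[[0,0,1],[0,0,0]],[[0,0,0.5],[0,0,0]],[[0,0,0],[0,0,0]]]'; python3 -m creep '[[[0,0,0.5],[0,0,0]],[[0,0,0],[0,0,0]]]';python3 -m creep '[[[0,0,0.5],[0,0,0]],[[0,0,0],[0,0,0]]]'
```

```text
clock: 12.22
eef_pos: [0.5564, -0.1042, 0.0931]
tool_rot: [0.001, 1.0, -0.0, 0.001]
ft_force: [0.7, -0.1, -0.4]
grip_width: 0.0172
grasp_force: 58.4
clock: 12.48
eef_pos: [0.5564, -0.1043, 0.0927]
tool_rot: [0.001, 1.0, -0.0, 0.001]
ft_force: [0.3, -0.2, 0.3]
grip_width: 0.0166
grasp_force: 58.5
clock: 12.72
eef_pos: [0.5568, -0.1042, 0.0926]
tool_rot: [0.001, 1.0, -0.0, 0.001]
ft_force: [-0.2, 0.4, 2.6]
grip_width: 0.0167
grasp_force: 58.6
```

```bash
python3 -m creep '[[[0,0,0.5],[0,0,0]],[[0,0,0],[0,0,0]]]'
```

```text
clock: 12.98
eef_pos: [0.5571, -0.1043, 0.0926]
tool_rot: [0.001, 1.0, -0.0, 0.001]
ft_force: [-0.8, 0.3, 6.6]
grip_width: 0.017
grasp_force: 58.9
```

The tube is on the bottom: contact came at the predicted height and the force is rising. I'll release and retract.

```bash
python3 -m creep '[[[0,0,-0.5],[0,0,0]],[[0,0,0],[0,0,0]],[[0,0,0],[0,0,0]],[[0,0,0],[0,0,0]],[[0,0,0],[0,0,0]],[[0,0,0],[0,0,0]]]' 50; python3 -m creep '[[[0,0,-5],[0,0,0]],[[0,0,-15],[0,0,0]],[[0,0,-25],[0,0,0]],[[0,0,-30],[0,0,0]],[[0,0,-30],[0,0,0]],[[0,0,-15],[0,0,0]],[[30,0,0],[0,0,0]],[[40,0,0],[0,0,0]],[[30,0,0],[0,0,0]],[[0,0,0],[0,0,0]]]'
python3 look.py w5
python3 - <<'E'
import numpy as np
f=np.load('w_w5.npz');W=f['W'];I=f['image'].astype(int)
bl=(I[...,0]-I[...,2]>50)
for n,c in(('placed',(.556,-.104)),('stored',(.511,-.261))):
    P=W[bl&(np.hypot(W[...,0]-c[0],W[...,1]-c[1])<.035)&(W[...,2]>.08)]
    if len(P): t=P[P[:,2]>np.percentile(P[:,2],97)-.004]; print(n,len(P),'top z',np.percentile(P[:,2],97).round(4),'top centre',t.mean(0).round(4))
E
```

```text
clock: 13.72
eef_pos: [0.5564, -0.1042, 0.0921]
tool_rot: [0.001, 1.0, -0.0, 0.0]
ft_force: [-0.6, 0.5, 0.5]
grip_width: 0.0502
grasp_force: 0.0
clock: 14.98
eef_pos: [0.4542, -0.104, 0.2123]
tool_rot: [0.001, 1.0, -0.0, 0.0]
ft_force: [0.0, 0.0, -0.2]
grip_width: 0.0502
grasp_force: 0.0
[ 0.45421945 -0.10395035  0.21233879] [-0.22  0.18 -0.12  1.27 -0.   -0.22] 14.975
[[-1.     0.002  0.   ]
 [ 0.002  1.    -0.   ]
 [-0.    -0.    -1.   ]]
placed 586 top z 0.1213 top centre [ 0.5557 -0.1044  0.1202]
stored 734 top z 0.1214 top centre [ 0.5116 -0.2596  0.1201]
```

View pics/w5.png

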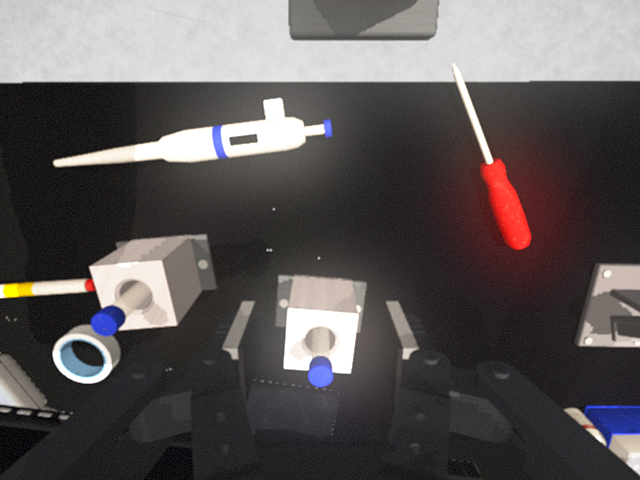

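The moved tube stands upright in the centre of its bore, with its cap at (320,370) and its top 120 mm above the table. The stored tube at (108,320) is undisturbed and the gripper is clear of both.

```bash
python3 -c "
from workcell import workorder; print(workorder.job_done())"
```

```text
the job is handed in; nothing more can be done
None
```

The tube went into the empty well foot first at 25° tilt, was straightened and lowered to the bottom, then released; it stands upright with its top 120 mm above the table, the stored tube is untouched, and the job is handed in at about 15 s.

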